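# Dial the ball dispenser and tip out the small balls

## Robot

A 7-joint arm with a two-finger parallel gripper is mounted at the origin on the work surface. World frame = base frame: x ahead of the robot, y to its left, z up, the work surface at z = 0. Lengths are in m, angles in rad, forces in N, time in s.
With the tool pointing down it reaches from about 0.425 to 0.875 m from the base axis. Payload 4.7 kg.
Tool frame: the origin (TCP) lies where the fingers leave the gripper's body, on its centre line; the fingertips stand 70 mm ahead of it and the grasp point (between the pads) lies 51 mm ahead of it (manip.nose_length is the distance from the TCP to the fingertips, in m); z points along the fingers, y is the line along which they close (so a half turn about z gives the same grasp; the last joint's range is limited). The gripper opens to 87 mm and grips with 3 to 60 N. Pads are 19 mm wide; open, the fingers measure 117 mm over their backs; the gripper's body (75 mm by 190 mm) begins 51 mm behind the grasp point.
Start: joints at [-1.275, 0.321, -0.07, 1.45, 0.023, 1.371, -0.057], TCP at [0.181, 0.624, 0.292] pointing down, gripper open.
Joint ranges: [-2.86, 2.86], [-0.3, 2.09], [-1.38, 1.24], [0.06, 2.45], [-1.56, 4.7], [0.09, 2.05], [-2.69, 2.69]. Speed limits (rad/s): [2.57, 2.57, 3.14, 3.14, 3.14, 3.14, 3.14].

## Interface

Orientations are given as [roll, pitch, yaw] about the fixed x, y, z axes, in that order (R = Rz(yaw) Ry(pitch) Rx(roll)).
In Python, from workcell import manip, imaging, job_done gives the robot as it stands (manip), with the cameras (imaging) and the job as plain functions.
- The arm moves only by the tool jog_arm, called after ">>>" by a JSON object that holds its "name" and its "arguments", one argument or row to a line. Schema: {"type":"object","properties":{"deltas":{"type":"array","items":{"type":"number"},"minItems":4,"maxItems":80},"finger_gap":{"type":"number"},"force":{"type":"number"},"only":{"type":"string"},"quiet":{"type":"boolean"},"lines":{"type":"string"}},"required":["deltas"],"additionalProperties":false}. deltas is one flat list of numbers that holds 1 to 20 rows one after another, with no inner brackets; each row has 4 numbers: dx, dy, dz in m, then a turn about the tool's z in rad; each row shifts and turns the commanded pose from where the row before left it, along the tool's axes as they then stand; what a row does not reach is not made up. A row lasts 1/12 s, in which the tool goes at most 0.0417 m and 0.125 rad, less where a joint would pass 70% of its speed; a pose out of reach is approached as far as the arm can. finger_gap is the finger opening in m, set as the call begins (left out keeps the last). The fingers move at their own pace and stop on an object; force is the grip in N (left out, the last holds). Time passes only in rows, so rows that do not move let the fingers close. The tool returns the time, the measured TCP pose, the force, the opening and the grip force at its end. only (a regular expression) keeps the lines of the reply that match it, lines (a string "A,B") keeps lines A to B, and quiet returns only ok. Input that does not fit is refused with a message, and nothing moves.
- manip.get_state(): the state, without advancing time (a new reading comes with each control period).
- imaging.get_image(name): name is "scene" or "top" or "wrist"; returns a dict with "image" (384x512x3 uint8, red, green, blue), "K" (3x3 intrinsics, pixels), "xyz" and "rotation" of the camera in the world. Camera axes: x right, y up, looking along -z (the intrinsics and any distortion apply to the point x, -y, -z); pixel columns grow to the right and rows downward; lengths in m; the calibration is good to about 2 mm. A picture is of the moment at which its call begins. There is no depth.
- job_done(): hands the job in; it is judged then, once.
The state is a dict: "clock": time; "q": joint angles; "joint_velocities": joint speeds; "joint_efforts": joint torques, N m; "eef_pos": TCP position; "orientation": TCP orientation; "ft_force": force on the tool from outside, world axes, zero at the start; "torque": the same for the moment, N m; "width": finger opening in m; "grasp_force": force on a finger pad.
Only numpy, scipy, OpenCV 4.12 (cv2) and the standard library are available. Lean on these libraries where they do the work, as an engineer would, in place of code of your own. Each camera call takes 0.05 s, during which the arm holds its last target. There are 200 camera calls.

## Task

Turn the dial on the ball dispenser so that its middle-sized hole stands at the outlet (where the steel tongue sticks out past the rim), the hole that lets the four small steel balls out but holds the two big ones back. Then swing the hopper by its crossbar all the way forward to its stop so that all four small balls roll into the tray, and stand it fully back up again, leaving the dial as set. Keep the big balls in the hopper and do not disturb the spanner, the oil bottle or the steel channel lying around it.

Things in the scene. Friction and masses are not known exactly. Their poses are not given: they have to be found in the camera images.
- stand: fixed green steel stand of the ball dispenser, two uprights 12 mm thick at y = +-82 mm, 193 mm tall with bearings, on a base plate 130 x 190 x 12 mm. Origin on the table below the hopper's hinge; its x axis points from the tray towards the back of the dispenser, y along the hinge, z up. The hinge is 170 mm above the table. Stand and tray do not move.
- hopper (a joint): angle of the tipping hopper about its hinge (level, along the stand's y): 0 = standing (dial axis leaning 30 deg from vertical towards the tray, dial face up), grows as it is tipped towards the tray, stop at 1.571 (dial facing 30 deg below level). Stiff hinge with 0.6 N m of friction, about 7 N at the crossbar: it stays where it is left.
- pivot (a point): on the hinge axis, mid hopper; frame moves with the hopper: z outwards along the dial axis, x square to it towards the crossbar, y along the hinge. The hopper is a clear-sided magazine 39 mm wide, x -56 to 14 mm, z -51 to 48 mm; the small balls lie in a groove at its lower side (x -51 to -32 mm) that leads to the outlet at the dial, the big ones on top of the groove.
- bar (a point): middle of the hopper's round steel crossbar (12 mm diameter, 94 mm free between its arms, along the hinge direction), 90 mm from the hinge axis along the pivot frame's x; the hopper's top is 76 mm below it. Can be gripped from above, fingers closing across it, and turns in the grip as the hopper tips.
- outlet (a point): the outlet of the hopper: point in the dial plate, 53 mm from the dial axis, beside the fixed steel tongue that sticks out past the dial's rim. The hole that stands here is the one in use. In the pivot frame at (-43, 0, 51) mm.
- dial (a joint): angle of the dial, an aluminium disc 136 mm across, 5 mm thick, with three round holes 120 deg apart: 9 mm (at the outlet when the joint reads 0.4), 22 mm (at 2.5) and 44 mm (at 4.6). Grows counter-clockwise seen looking at the face; range 0 to 5.0, stops. Friction 0.12 N m, stays where left. The 22 mm hole passes small balls freely if set within 0.06 rad.
- knob (a point): on the dial axis 22 mm above the dial's face, at grip height: middle of the black bar knob (48 mm long, 12 mm thick, top 30 mm above the face; hub under it 32 mm diameter, 9 mm high). z outwards along the dial axis, x along the bar, y across it; turns with the dial. In the pivot frame the dial axis is at x = 10 mm, y = 0, the face at z = 54 mm.
- ball1_center (a point): centre of one of the four small steel balls, 14 mm diameter, 11 g
- ball2_center (a point): centre of one of the four small steel balls, 14 mm diameter, 11 g
- ball3_center (a point): centre of one of the four small steel balls, 14 mm diameter, 11 g
- ball4_center (a point): centre of one of the four small steel balls, 14 mm diameter, 11 g
- big1_center (a point): centre of one of the two big steel balls, 25 mm diameter, 64 g
- big2_center (a point): centre of one of the two big steel balls, 25 mm diameter, 64 g
- tray_in (a point): centre of the inner floor (4 mm above the table) of the fixed plastic tray under the outlet: 220 mm (x, nearly along the stand's x) by 200 mm (y) outside, 50 mm high, walls 4 mm
- spanner: bystander: steel spanner 170 mm long lying on the bench beside the stand, origin at its middle on the table
- oil: bystander: white oil bottle, 56 mm diameter, 150 mm tall, origin under its middle
- slide: bystander: stamped steel channel 150 x 24 x 10 mm lying on the bench, origin under its middle

How it is judged:
By the outcome, as a careful person would: the job done as asked, in the order asked, and still so for the second after the job is handed in, with the robot touching nothing.
It also fails if it takes over 69 s, if anything falls off the work surface, if the arm or the gripper's body presses on something with over 40 N, if the wrist force passes 120 N, or if a joint passes its speed limit or range.

## Working session

There is one attempt and no reset: what is moved stays moved. The work goes in short steps, Python scripts to look and compute and a tool call to move; the robot and the scene stay as the last step left them, time stands still between calls to the robot, and variables do not carry over. Pictures are saved under pics/ and viewed, at most 10 in all, crops included, and the job is handed in when it is done.

```bash
ls; mkdir -p pics
```

Run:
```python
from workcell import manip, imaging, job_done
import cv2,numpy as np
s=manip.get_state();print(s)
for n in("scene","top"):
    d=imaging.get_image(n);cv2.imwrite(f"pics/{n}0.png",d["image"][:,:,::-1]);print(n,d["K"],d["xyz"],d["rotation"],[k for k in d])
```

```text
pics
workcell.py
{'clock': 0.0, 'q': array([-1.274881  ,  0.32180275, -0.07006334,  1.4517054 ,  0.02262344,
        1.37078386, -0.05691902]), 'joint_velocities': array([-0.00034808, -0.00096616,  0.00053233, -0.0001943 ,  0.00033195,
       -0.00044233,  0.00037748]), 'joint_efforts': array([ 5.89185788e-05, -4.91295683e+01, -4.03866330e-01, -3.12540150e+01,
       -6.39580702e-02,  4.33164428e-02,  1.60900249e-04]), 'eef_pos': array([0.18070593, 0.62392836, 0.29115911]), 'orientation': array([-3.13968407e+00,  1.29369794e-04,  2.85977405e+00]), 'ft_force': array([-0.78780064, -0.44659831,  0.05962068]), 'torque': array([ 0.04882001, -0.02087093, -0.03374294]), 'grasp_force': 0.0, 'width': 0.08681591789071028}
scene [[347.69598333   0.         256.25853499]
 [  0.         347.69598333 194.20695919]
 [  0.           0.           1.        ]] [1.24823361 0.02938126 0.64974178] [ 0.92986942 -0.00677517  1.63779152] ['image', 'K', 'xyz', 'rotation']
top [[375.99468744   0.         255.51377718]
 [  0.         375.99468744 194.57802878]
 [  0.           0.           1.        ]] [ 0.5283753  -0.0056749   0.96389898] [ 0.09397918 -0.03780766 -1.58529067] ['image', 'K', 'xyz', 'rotation']
```

View pics/scene0.png

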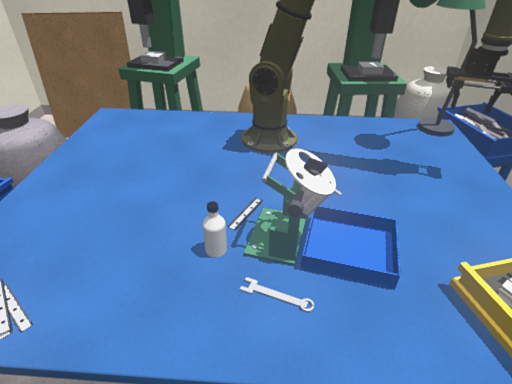

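View pics/top0.png

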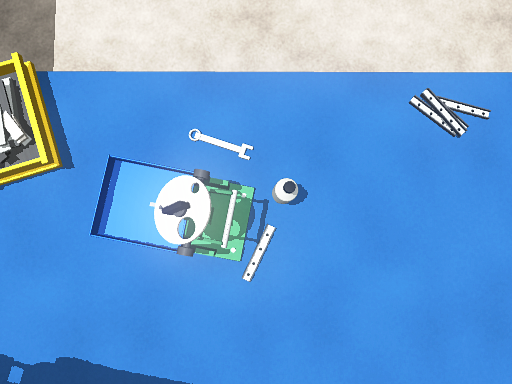

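Scene: the dispenser is at about (290,205), with the tray to its right, the oil bottle at (215,230), the spanner at (278,293) and the channel at (246,213). Top: the stand is at (222,215), the crossbar at (230,220), the dial at (183,210) with its knob at (176,209), and the tongue on the left at (152,205). I'll enlarge both.

Create h.py:
```python
import numpy as np,cv2
from scipy.spatial.transform import Rotation as Rot
from workcell import manip, imaging, job_done
def cam(n):
    d=imaging.get_image(n); return d
def proj(d,P):
    R=Rot.from_euler('xyz',d["rotation"]).as_matrix()
    p=(np.atleast_2d(P)-d["xyz"])@R; p=p*[1,-1,-1]
    u=p@np.array(d["K"]).T; return u[:,:2]/u[:,2:]
def ray(d,uv):
    R=Rot.from_euler('xyz',d["rotation"]).as_matrix()
    v=np.linalg.inv(d["K"])@[*uv,1]; return R@(v*[1,-1,-1])
def atz(d,uv,z):
    r=ray(d,uv); return d["xyz"]+r*(z-d["xyz"][2])/r[2]
```

Run:
```python
import cv2
a=cv2.imread("pics/top0.png")[145:275,85:285];cv2.imwrite("pics/topc.png",cv2.resize(a,None,fx=4,fy=4,interpolation=2))
a=cv2.imread("pics/scene0.png")[140:290,225:405];cv2.imwrite("pics/scenec.png",cv2.resize(a,None,fx=4,fy=4,interpolation=2))
```

```text
(no output)
```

View pics/topc.png

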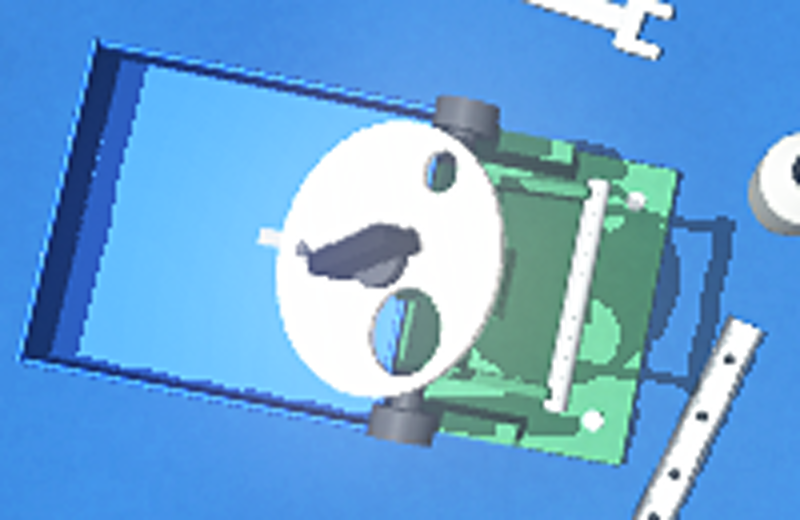

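View pics/scenec.png

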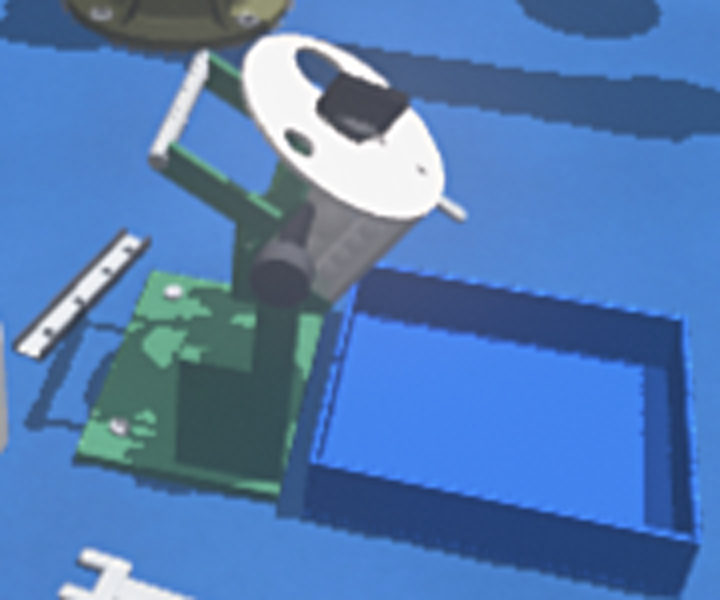

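Add to h.py:
```python
c,s=np.cos(np.pi/6),np.sin(np.pi/6)
def Rp(t=0): # pivot frame in stand frame
    return np.array([[c,0,-s],[0,1,0],[s,0,c]]) @ np.eye(3) if t==0 else Rot.from_euler('y',-t).as_matrix()@np.array([[c,0,-s],[0,1,0],[s,0,c]])
def world(p,Ps): 
    Rz=Rot.from_euler('z',p[2]).as_matrix(); return np.atleast_2d(Ps)@Rz.T+[p[0],p[1],0]
def piv(P,t=0): return np.atleast_2d(P)@Rp(t).T+[0,0,.17]
def hole(ang,r=.053,z=.054): return [.01+r*np.cos(ang),r*np.sin(ang),z]
```

Run:
```python
from h import *
from scipy.optimize import least_squares
T=cam("top");S=cam("scene")
def M(q):
    return np.vstack([[[.065,.095,.012],[.065,-.095,.012]],piv([[.09,.045,0],[.09,-.045,0],[.01,0,.054],hole(np.pi+q-2.5),hole(np.pi+q-4.6)])])
top=np.array([(680,172),(625,465),(600,187),(557,403),(389,258),(440,172),(405,332)])/4+[85,145]
sc=np.array([(78,460),(155,270),(158,160),(205,58),(343,127),(298,142),(320,67)])/4+[225,140]
def f(p):
    W=world(p,M(p[3])); o=p[4:10].reshape(3,2)if len(p)>4 else np.zeros((3,2))
    return np.r_[(proj(T,W)-top).ravel(),(proj(S,W)-sc).ravel()]
r=least_squares(f,[.48,.08,-1.6,.5],loss='soft_l1');print(r.x);print(np.round(f(r.x).reshape(-1,2),1))
p=r.x;print("bar",world(p,piv([.09,0,0])),"knob",world(p,piv([.01,0,.076])))
ax=world([0,0,p[2]],(Rp()@[0,0,1]));print("axis",ax)
# knob direction from top/scene: bar ends
o=world(p,piv([[.01,0,.084]]))[0]; 
for d,uvs,g in((T,[(303,262),(418,238)],(85,145)),(S,[(325,105),(405,95)],(225,140))):
    P=[]
    for uv in uvs:
        rr=ray(d,np.array(uv)/4+g);k=((o-d["xyz"])@ax[0])/(rr@ax[0]);P.append(d["xyz"]+k*rr)
    L=(np.array(P)-o)@Rot.from_euler('z',p[2]).as_matrix()@Rp();print(np.round(L*1000,1),np.arctan2(*(L[1]-L[0])[[1,0]]),np.arctan2(*(L[0]-L[1])[[1,0]]))
np.save("p.npy",p)
```

```text
[ 0.56645524  0.09320133 -1.82051758  0.50244303]
[[-19.1  -2.9]
 [-23.5  -2.7]
 [ -0.2   6.9]
 [ -0.4  -2.9]
 [ -0.7  -0.4]
 [  1.4  -1. ]
 [  1.8   5.9]
 [ 17.2  -1.1]
 [ 17.5   0.9]
 [ -0.2  -5.5]
 [ -1.2   0.9]
 [ -0.2  -2.5]
 [ -1.4  -0.7]
 [ -1.4  -4.3]]
bar [[0.54719306 0.01767671 0.215     ]] knob [[0.57370608 0.121631   0.24081793]]
axis [[0.12356693 0.48449067 0.8660254 ]]
[[-23.6 -12.2  -0. ]
 [ 40.2  10.8  -0. ]] 0.3467896452675499 -2.7948030083222433
[[ 21.1  49.1  -0. ]
 [-20.2  -8.9  -0. ]] -2.1893571777071528 0.9522354758826405
```

Create fit.py:
```python
from h import *
from scipy.optimize import least_squares
T=cam("top");S=cam("scene")
def M(q,bx,hl,t):
    return np.vstack([[[bx,.095,.012],[bx,-.095,.012]],piv([[.09,hl,0],[.09,-hl,0],[.01,0,.054],hole(np.pi+q-2.5),hole(np.pi+q-4.6)],t)])
top=np.array([(680,172),(625,465),(600,187),(557,403),(389,258),(440,172),(405,332)])/4+[85,145]
sc=np.array([(78,460),(155,270),(158,160),(205,58),(343,127),(298,142),(320,67)])/4+[225,140]
def f(p):
    W=world(p,M(*p[3:]))
    return np.r_[(proj(T,W)-top).ravel(),(proj(S,W)-sc).ravel()]
r=least_squares(f,[.48,.08,-1.6,.5,.065,.05,0.01],loss='soft_l1');print(r.x,r.cost);print(np.round(f(r.x).reshape(-1,2),1))
p=r.x;t=p[6]
print("bar",world(p,piv([.09,0,0],t)),"knob",world(p,piv([.01,0,.076],t)))
ax=world([0,0,p[2]],(Rp(t)@[0,0,1]));print("axis",ax)
print("tongue proj",(proj(T,world(p,piv([-.066,0,.051],t)))-[85,145])*4,(proj(S,world(p,piv([-.066,0,.051],t)))-[225,140])*4)
np.save("p.npy",p)
```

```bash
python3 fit.py
```

```text
[ 0.5689148   0.09542017 -1.78090668  0.44919024  0.11825252  0.05531281
 -0.0101884 ] 20.249085480862306
[[-0.7 -1. ]
 [-1.8 -0.2]
 [-0.6 -0.9]
 [-1.1 -0.2]
 [-1.7 -1.3]
 [ 0.5 -1.7]
 [ 0.7  5.3]
 [-1.2 -3.6]
 [-0.9 -1.5]
 [-0.2 -1.2]
 [-0.5  0.1]
 [ 0.6 -2.2]
 [-0.6 -0.9]
 [-0.5 -3.5]]
bar [[0.55256377 0.01874757 0.21420357]] knob [[0.57488332 0.12340754 0.24111317]]
axis [[0.10243825 0.48034936 0.87107457]]
tongue proj [[271.1520542  232.80819582]] [[450.3017657  193.94005701]]
```

```bash
sed -i 's/hole(np.pi+q-4.6)\],t/hole(np.pi+q-4.6,.044)],t/; s/def M(q,bx,hl,t):/def M(q,bx,hl,t):\n    t=0/; s/t=p\[6\]/t=0/' fit.py; python3 fit.py
```

Create go.py:
```python
import sys
from h import *
# usage: go.py x y z  -> shift in tool axes from the present pose
s=manip.get_state();R=Rot.from_euler('xyz',s["orientation"]).as_matrix()
print("clock",s["clock"],"pos",s["eef_pos"].round(4),"yaw",s["orientation"].round(3),"F",s["ft_force"].round(1),"q7",s["q"][6].round(2))
if len(sys.argv)>3: print("tool shift",(R.T@(np.array([float(a) for a in sys.argv[1:4]])-s["eef_pos"])).round(4))
```

```text
[ 0.56814678  0.0942746  -1.77652865  0.47736639  0.11708205  0.05501126
  0.01      ] 12.997794806552783
[[-0.9 -1.1]
 [-1.6 -0.2]
 [-0.4 -0.7]
 [-0.6 -0.2]
 [-1.4 -0.9]
 [ 0.2 -1.8]
 [ 0.5  1. ]
 [-1.1 -3.6]
 [-1.1 -1.5]
 [-0.4 -1.7]
 [-1.  -0.2]
 [ 0.3 -2.3]
 [-0.3 -0.5]
 [-0.1 -1.1]]
bar [[0.55222441 0.01797598 0.215     ]] knob [[0.57414042 0.12299561 0.24081793]]
axis [[0.10214205 0.48945582 0.8660254 ]]
tongue proj [[273.37748677 235.02148293]] [[448.19080586 193.94051257]]
```

>>> {"name": "jog_arm", "arguments": {
  "deltas": [0,0,-0.012,0.122,0,0,-0.012,0.122,0,0,-0.012,0.122,0,0,-0.012,0.122,0,0,-0.012,0.122,0,0,-0.012,0.122,0,0,-0.012,0.122,0,0,-0.012,0.122,0,0,-0.012,0.122],
  "finger_gap": 0.05
}}

```text
clock: 1.15
eef_pos: [0.1807, 0.6243, 0.4009]
orientation: [3.142, -0.0, 1.756]
ft_force: [0.3, 0.3, 0.3]
width: 0.0509
grasp_force: 0.0
```

```bash
python3 go.py .575 .123 .40
```

```text
clock 1.15 pos [0.1807 0.6243 0.4009] yaw [ 3.142 -0.     1.756] F [0.3 0.3 0.3] q7 -1.13
tool shift [-0.5653  0.2953  0.0009]
```

>>> {"name": "jog_arm", "arguments": {
  "deltas": [-0.0353,0.01845,0,0,-0.0353,0.01845,0,0,-0.0353,0.01845,0,0,-0.0353,0.01845,0,0,-0.0353,0.01845,0,0,-0.0353,0.01845,0,0,-0.0353,0.01845,0,0,-0.0353,0.01845,0,0,-0.0353,0.01845,0,0,-0.0353,0.01845,0,0,-0.0353,0.01845,0,0,-0.0353,0.01845,0,0,-0.0353,0.01845,0,0,-0.0353,0.01845,0,0,-0.0353,0.01845,0,0,-0.0353,0.01845,0,0,0,0,0,0,0,0,0,0]
}}

```text
clock: 2.65
eef_pos: [0.5789, 0.1227, 0.4002]
orientation: [3.142, 0.001, 1.756]
ft_force: [-1.2, 0.9, -0.4]
width: 0.0502
grasp_force: 0.0
```

```bash
python3 go.py .5741 .123 .304
```

Run:
```python
from h import *
import pickle
d=cam("wrist");cv2.imwrite("pics/w1.png",d["image"][:,:,::-1]);print(d["xyz"],d["rotation"]);pickle.dump(d,open("w1.pkl","wb"))
```

```text
clock 2.65 pos [0.5789 0.1227 0.4002] yaw [3.142e+00 1.000e-03 1.756e+00] F [-1.2  0.9 -0.4] q7 0.01
tool shift [ 0.0013 -0.0046  0.0962]
[0.56323079 0.20470848 0.49140124] [-0.30813507 -0.00072303  0.18493492]
```

View pics/w1.png

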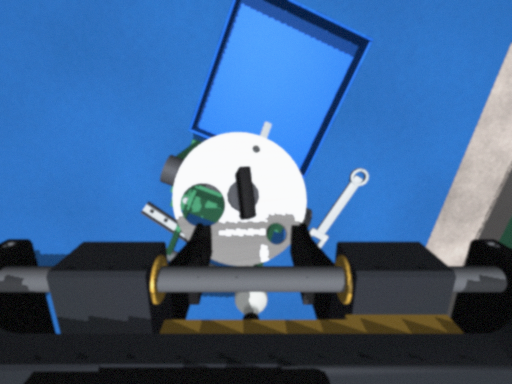

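Add to h.py:
```python
def local(d,uv,zp,p,t=0):
    "pixel -> pivot-frame point on plane z=zp"
    A=Rot.from_euler('z',p[2]).as_matrix()@Rp(t); o=np.array([p[0],p[1],.17])
    r=A.T@ray(d,uv); c0=A.T@(d["xyz"]-o); return c0+r*(zp-c0[2])/r[2]
```

Run:
```python
from h import *
import pickle
d=pickle.load(open("w1.pkl","rb"));p=np.load("p.npy")
for n,uv,z in(("L",(172,200),.054),("R",(307,200),.054),("T",(240,132),.054),("B",(240,267),.054),("9",(257,149),.054),("22",(276,232),.054),("44",(202,203),.054),("tong",(267,125),.051),("k1",(243,168),.084),("k2",(248,217),.084)):
    q=local(d,uv,z,p)-[.01,0,0]; print(n,(q*1000).round(1),"r",np.hypot(*q[:2]).round(4),"ang",np.arctan2(q[1],q[0]).round(3))
```

```text
L [ 27.8 -62.2  54. ] r 0.0681 ang -1.151
R [-21.9  65.5  54. ] r 0.0691 ang 1.893
T [-63.7 -25.5  54. ] r 0.0686 ang -2.761
B [65.  21.4 54. ] r 0.0685 ang 0.318
9 [-53.4  -2.5  54. ] r 0.0535 ang -3.094
22 [21.2 44.5 54. ] r 0.0493 ang 1.125
44 [ 20.3 -34.8  54. ] r 0.0402 ang -1.043
tong [-84.7  -1.1  51. ] r 0.0847 ang -3.129
k1 [-19.  -11.2  84. ] r 0.0221 ang -2.608
k2 [21.5  8.2 84. ] r 0.023 ang 0.365
```

Wrist view: dial centre is (240,200), the 9 mm hole (257,149) sits at the tongue, the 22 mm hole is at (276,232), the 44 mm hole at (202,203), and the knob runs from (243,168) to (248,217). This puts the dial at about 0.45 and the knob angle is about the dial angle, so it needs +2.05 rad. All sizes agree within 2 mm.

>>> {"name": "jog_arm", "arguments": {
  "deltas": [0.0013,-0.0046,0,-0.114,0,0,0.012,0,0,0,0.012,0,0,0,0.012,0,0,0,0.012,0,0,0,0.012,0,0,0,0.012,0,0,0,0.012,0,0,0,0.012,0,0,0,0,0],
  "finger_gap": 0.034
}}

```text
clock: 3.53
eef_pos: [0.5715, 0.126, 0.301]
orientation: [-3.136, 0.0, 1.875]
ft_force: [-1.2, 0.2, -0.7]
width: 0.0341
grasp_force: 0.3
```

```bash
python3 go.py .5741 .123 .304
```

```text
clock 3.5333 pos [0.5715 0.126  0.301 ] yaw [-3.136  0.     1.875] F [-1.2  0.2 -0.7] q7 0.13
tool shift [-0.0036  0.0015 -0.003 ]
```

>>> {"name": "jog_arm", "arguments": {
  "deltas": [0,0,0,0,0,0,0,0]
}}

```text
clock: 3.7
eef_pos: [0.5733, 0.1263, 0.3045]
orientation: [3.141, -0.0, 1.876]
ft_force: [-0.2, -0.2, 0.8]
width: 0.0341
grasp_force: 0.0
```

```bash
python3 go.py .5741 .123 .304
```

```text
clock 3.7 pos [0.5733 0.1263 0.3045] yaw [ 3.141 -0.     1.876] F [-0.2 -0.2  0.8] q7 0.13
tool shift [-0.0033 -0.0002  0.0005]
```

>>> {"name": "jog_arm", "arguments": {
  "deltas": [-0.003,0,0,0,0,0,0,0,0,0,0,0,0,0,0,0,0,0,0,0,0,0,0,0],
  "finger_gap": 0,
  "force": 18
}}

```text
clock: 4.2
eef_pos: [0.574, 0.1233, 0.3049]
orientation: [3.141, -0.0, 1.876]
ft_force: [-2.4, 0.0, 4.1]
width: 0.0141
grasp_force: 17.9
```

```bash
python3 go.py .5741 .123 .304
```

```text
clock 4.2 pos [0.574  0.1233 0.3049] yaw [ 3.141 -0.     1.876] F [-2.4  0.   4.1] q7 0.13
tool shift [-0.0003  0.      0.0009]
```

>>> {"name": "jog_arm", "arguments": {
  "deltas": [0,0,0,-0.08,0,0,0,-0.08,0,0,0,-0.08,0,0,0,-0.08,0,0,0,-0.08,0,0,0,-0.08,0,0,0,0]
}}

```text
clock: 4.78
eef_pos: [0.5733, 0.1239, 0.3052]
orientation: [-3.142, -0.002, 2.359]
ft_force: [-4.4, 0.1, 6.4]
width: 0.0164
grasp_force: 22.4
```

>>> {"name": "jog_arm", "arguments": {
  "deltas": [0,0,0,-0.08,0,0,0,-0.08,0,0,0,-0.08,0,0,0,-0.08,0,0,0,0]
}}

```text
clock: 5.2
eef_pos: [0.573, 0.1237, 0.3055]
orientation: [3.142, -0.002, 2.679]
ft_force: [-5.7, 0.1, 9.4]
width: 0.0169
grasp_force: 21.9
```

>>> {"name": "jog_arm", "arguments": {
  "deltas": [0,0,0,-0.08,0,0,0,-0.08,0,0,0,-0.08,0,0,0,-0.08,0,0,0,-0.08,0,0,0,-0.08,0,0,0,0]
}}

```text
clock: 5.78
eef_pos: [0.5737, 0.1233, 0.306]
orientation: [3.141, 0.0, -3.124]
ft_force: [-4.5, -0.7, 8.9]
width: 0.0171
grasp_force: 18.5
```

>>> {"name": "jog_arm", "arguments": {
  "deltas": [0,0,0,-0.08,0,0,0,-0.08,0,0,0,-0.08,0,0,0,-0.08,0,0,0,-0.08,0,0,0,-0.08,0,0,0,-0.08,0,0,0,-0.076,0,0,0,0,0,0,0,0]
}}

```text
clock: 6.62
eef_pos: [0.5749, 0.1247, 0.3072]
orientation: [-3.142, 0.005, -2.49]
ft_force: [-2.8, 1.4, 9.9]
width: 0.0148
grasp_force: 17.2
```

>>> {"name": "jog_arm", "arguments": {
  "deltas": [0,0,0,0,0,0,0,0,0,0,0,0,0,0,-0.02,0,0,0,-0.02,0,0,0,-0.02,0,0,0,-0.02,0,0,0,-0.02,0,0,0,0,0,0,0,0,0,0,0,0,0],
  "finger_gap": 0.034
}}

```text
clock: 7.53
eef_pos: [0.5738, 0.1233, 0.4029]
orientation: [3.141, -0.002, -2.491]
ft_force: [0.4, 0.5, -0.8]
width: 0.0341
grasp_force: 0.0
```

Run:
```python
from h import *
import pickle
d=cam("wrist");pickle.dump(d,open("w2.pkl","wb"));cv2.imwrite("pics/w2.png",cv2.resize(d["image"][:,:,::-1][80:300,110:400],None,fx=2.7,fy=2.7,interpolation=2))
```

```text
(no output)
```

View pics/w2.png

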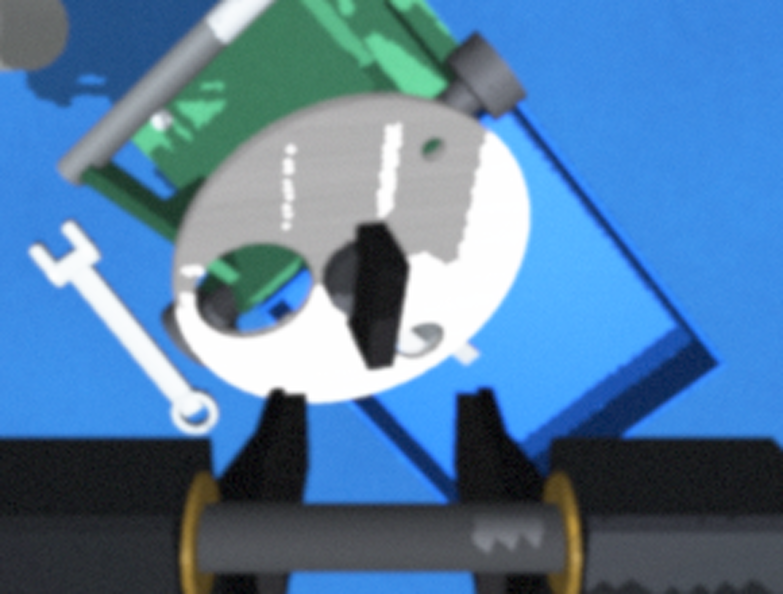

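Run:
```python
from h import *
import pickle
d=pickle.load(open("w2.pkl","rb"));p=np.load("p.npy")
for n,uv,z,off in(("9",(432,149),.054,.4),("22",(416,339),.054,2.5),("44",(253,289),.054,4.6),("tong",(475,353),.051,0),("k1",(372,229),.084,0),("k2",(372,365),.084,0)):
    q=local(d,np.array(uv)/2.7+[110,80],z,p)-[.01,0,0]; a=np.arctan2(q[1],q[0]); print(n,(q*1000).round(1),"r",np.hypot(*q[:2]).round(4),"ang",a.round(3),"q",((a-np.pi+off)%(2*np.pi)).round(3))
# expected rim of 22mm hole for q values
```

Run:
```python
from h import *
import pickle
d=pickle.load(open("w2.pkl","rb"));p=np.load("p.npy")
im=cv2.resize(d["image"][:,:,::-1][80:300,110:400],None,fx=2.7,fy=2.7,interpolation=2)
a=np.linspace(0,6.28,60)
def dr(c,r,col):
    P=np.c_[c[0]+r*np.cos(a),c[1]+r*np.sin(a),np.full(60,.054)]
    uv=((proj(d,world(p,piv(P)))-[110,80])*2.7).astype(np.int32);cv2.polylines(im,[uv],True,col)
q=2.5
dr([.01,0],.068,(0,0,255));dr(hole(np.pi+q-.4),.0045,(0,0,255));dr(hole(np.pi+q-2.5),.011,(0,0,255));dr(hole(np.pi+q-4.6,.042),.022,(0,0,255))
cv2.imwrite("pics/w2o.png",im)
```

```text
9 [ 20.6 -48.9  54. ] r 0.0531 ang -1.171 q 2.37
22 [-48.7   6.8  54. ] r 0.0491 ang 3.004 q 2.362
44 [25.5 30.5 54. ] r 0.0398 ang 0.873 q 2.332
tong [-83.5  -4.6  51. ] r 0.0837 ang -3.087 q 0.055
k1 [ 35.5 -20.4  84. ] r 0.041 ang -0.522 q 2.619
k2 [-11.9  15.7  84. ] r 0.0197 ang 2.218 q 5.36
```

View pics/w2o.png

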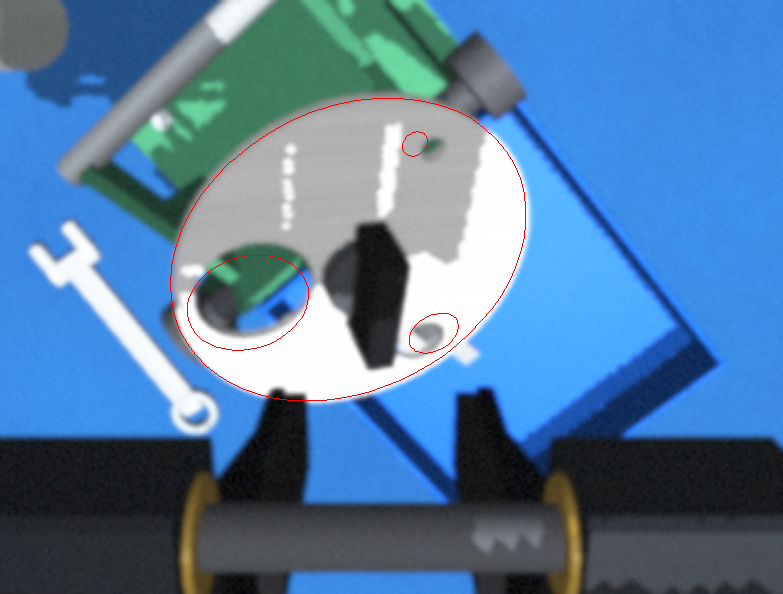

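The outline drawn for dial = 2.5 fits the rim, but the holes sit at about (432,149) and (253,289), so the dial is near 2.34. It needs about +0.16 more. I'll regrip.

>>> {"name": "jog_arm", "arguments": {
  "deltas": [0,0,0.02,0,0,0,0.02,0,0,0,0.02,0,0,0,0.02,0,0,0,0.018,0,0,0,0,0,0,0,0,0],
  "finger_gap": 0.034
}}

```text
clock: 8.17
eef_pos: [0.5735, 0.1211, 0.3035]
orientation: [-3.14, -0.005, -2.493]
ft_force: [1.6, -2.6, -0.4]
width: 0.034
grasp_force: 1.3
```

```bash
python3 go.py .5741 .123 .304
```

```text
clock 8.1667 pos [0.5735 0.1211 0.3035] yaw [-3.14  -0.005 -2.493] F [ 1.6 -2.6 -0.4] q7 2.02
tool shift [-0.0016  0.0012 -0.0005]
```

>>> {"name": "jog_arm", "arguments": {
  "deltas": [0,0,0,0,0,0,0,0,0,0,0,0,0,0,0,0],
  "finger_gap": 0,
  "force": 22
}}

```text
clock: 8.5
eef_pos: [0.5738, 0.1245, 0.3064]
orientation: [3.141, 0.001, -2.49]
ft_force: [1.8, -0.2, -1.6]
width: 0.0151
grasp_force: 20.6
```

>>> {"name": "jog_arm", "arguments": {
  "deltas": [0,0,0,-0.05,0,0,0,-0.05,0,0,0,-0.05,0,0,0,-0.01,0,0,0,0,0,0,0,0]
}}

```text
clock: 9.0
eef_pos: [0.5739, 0.1247, 0.3071]
orientation: [3.141, 0.002, -2.331]
ft_force: [-2.0, 2.3, 5.2]
width: 0.0142
grasp_force: 20.9
```

>>> {"name": "jog_arm", "arguments": {
  "deltas": [0,0,0,0,0,0,0,0,0,0,0,0,0,0,-0.02,0,0,0,-0.02,0,0,0,-0.02,0,0,0,-0.02,0,0,0,-0.018,0,0,0,0,0,0,0,0,0,0,0,0,0],
  "finger_gap": 0.034
}}

```text
clock: 9.92
eef_pos: [0.5737, 0.1232, 0.4029]
orientation: [3.141, -0.002, -2.332]
ft_force: [-0.9, 0.4, -0.4]
width: 0.034
grasp_force: 0.0
```

Create look.py:
```python
from h import *
import sys
d=cam("wrist");p=np.load("p.npy")
im=cv2.resize(d["image"][:,:,::-1][80:300,110:400],None,fx=2.7,fy=2.7,interpolation=2)
a=np.linspace(0,6.28,60)
def dr(c,r):
    P=np.c_[c[0]+r*np.cos(a),c[1]+r*np.sin(a),np.full(60,.054)]
    uv=((proj(d,world(p,piv(P)))-[110,80])*2.7).astype(np.int32);cv2.polylines(im,[uv],True,(0,0,255))
q=2.5
dr([.01,0],.068);dr(hole(np.pi+q-.4),.0045);dr(hole(np.pi+q-2.5),.011);dr(hole(np.pi+q-4.6,.042),.022)
cv2.imwrite("pics/"+sys.argv[1],im)
import pickle;pickle.dump(d,open("w3.pkl","wb"))
```

```bash
python3 look.py w3.png
```

```text
(no output)
```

View pics/w3.png

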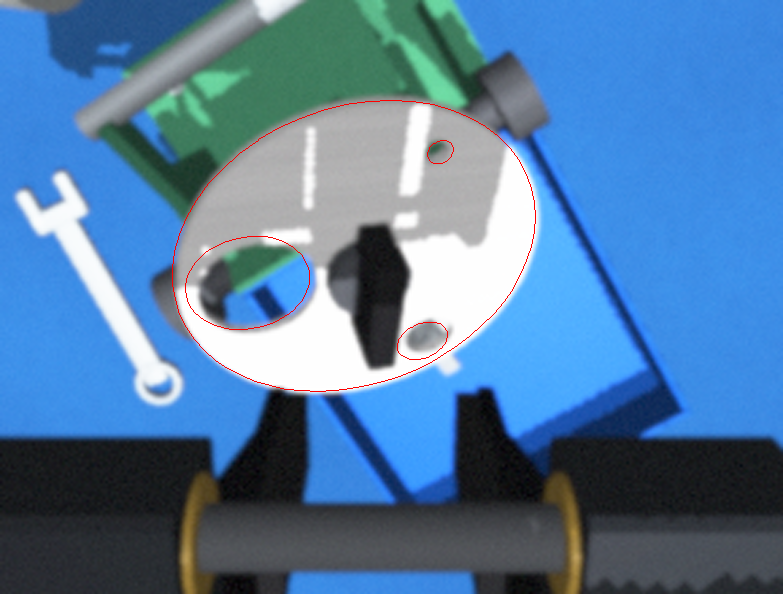

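Against the 2.5 outlines the 9 mm hole is near (436,149), about 4 px left, and the 22 mm hole is near (427,338), about 5 px right. That suggests a dial angle of 2.5 to 2.54. I'll measure it in code, using the tongue too.

Create meas.py:
```python
from h import *
import pickle,sys
from scipy.optimize import least_squares
d=pickle.load(open(sys.argv[1],"rb"));p=np.load("p.npy")
A=Rot.from_euler('z',p[2]).as_matrix()@Rp(); o=np.array([p[0],p[1],.17])
# rectified dial face: 5 px/mm, 180 mm wide, dial-centred, pivot x right, y up
N=900;g=(np.arange(N)-N/2)/5000
X,Y=np.meshgrid(g,-g)
P=np.stack([X+.01,Y,np.full_like(X,.054)],-1).reshape(-1,3)
uv=proj(d,world(p,piv(P))).reshape(N,N,2).astype(np.float32)
r=cv2.remap(d["image"],uv[...,0],uv[...,1],cv2.INTER_CUBIC)
cv2.imwrite("pics/rect_%s.png"%sys.argv[1][:2],r[:,:,::-1])
# non-plate pixels: saturated or dark
hsv=cv2.cvtColor(r,cv2.COLOR_RGB2HSV);m=((hsv[...,1]>50)|(hsv[...,2]<100)).astype(np.uint8)
n,l,st,ce=cv2.connectedComponentsWithStats(m)
for i in range(1,n):
    x,y=(ce[i]-N/2)/5*[1,-1]
    if st[i,4]>200 and np.hypot(x,y)<75: print("area mm2",st[i,4]/25,"c",np.round([x,y],1),"r",np.hypot(x,y).round(1),"ang",np.arctan2(y,x).round(3))
```

```bash
for w in w1 w2 w3; do echo $w; python3 meas.py $w.pkl; done
```

Run:
```python
import cv2,numpy as np
a=[cv2.imread(f"pics/rect_{w}.png")for w in("w1","w3")]
cv2.imwrite("pics/rc.png",np.hstack([cv2.resize(x,(400,400),interpolation=3) for x in a]))
```

```text
w1
area mm2 16224.56 c [-9.4 -8.5] r 12.7 ang -2.402
area mm2 326.36 c [22.5 45. ] r 50.3 ang 1.108
area mm2 854.92 c [-5.   1.3] r 5.1 ang 2.879
w2
area mm2 14722.32 c [-9.7 -9.3] r 13.5 ang -2.378
area mm2 1258.88 c [25.4 29.8] r 39.1 ang 0.863
area mm2 1537.52 c [-13.    4.2] r 13.6 ang 2.829
area mm2 16.6 c [ 22.5 -49.3] r 54.2 ang -1.142
w3
area mm2 15302.28 c [-7.5 -7. ] r 10.2 ang -2.391
area mm2 1253.6 c [18.3 33.8] r 38.4 ang 1.074
area mm2 1400.08 c [-15.2   3.3] r 15.6 ang 2.928
area mm2 13.04 c [ 30.3 -44.6] r 53.9 ang -0.974
```

View pics/rc.png

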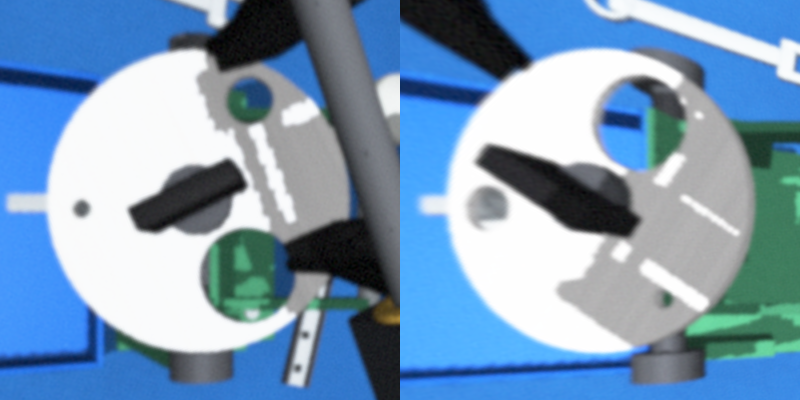

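Rectified view (dial centred at (600,200) on the right): the 22 mm hole at (488,208) stands at the tongue, which is at (433,205). Relative to the tongue the three holes give a dial angle of about 2.53, inside the 0.06 tolerance. Now the crossbar.

>>> {"name": "jog_arm", "arguments": {
  "deltas": [0,0,0,0.1128,0,0,0,0.1128,0,0,0,0.1128,0,0,0,0.1128,0,0,0,0.1128,0,0,0,0.1128,0,0,0,0.1128,0,0,0,0.1128,0,0,0,0.1128,0,0,0,0],
  "finger_gap": 0.05
}}

```text
clock: 10.8
eef_pos: [0.5736, 0.1234, 0.4027]
orientation: [-3.14, -0.002, 2.934]
ft_force: [-0.4, -0.6, -0.0]
width: 0.0503
grasp_force: 0.0
```

```bash
python3 go.py .5522 .018 .272
```

```text
clock 10.8 pos [0.5736 0.1234 0.4027] yaw [-3.140e+00 -2.000e-03  2.934e+00] F [-0.4 -0.6 -0. ] q7 1.16
tool shift [-0.0011 -0.1074  0.1308]
```

>>> {"name": "jog_arm", "arguments": {
  "deltas": [-0.001,-0.027,0,0,0,-0.027,0,0,0,-0.027,0,0,0,-0.0265,0,0,0,0,0.022,0,0,0,0.022,0,0,0,0.022,0,0,0,0.022,0,0,0,0.022,0,0,0,0.02,0,0,0,0,0,0,0,0,0,0,0,0,0],
  "finger_gap": 0.05
}}

```text
clock: 11.88
eef_pos: [0.5522, 0.0164, 0.2734]
orientation: [-3.139, -0.002, 2.937]
ft_force: [-1.7, -6.2, -1.7]
width: 0.0503
grasp_force: 2.5
```

```bash
python3 go.py .5522 .018 .272
```

```text
clock 11.8833 pos [0.5522 0.0164 0.2734] yaw [-3.139e+00 -2.000e-03  2.937e+00] F [-1.7 -6.2 -1.7] q7 1.34
tool shift [0.0003 0.0016 0.0014]
```

>>> {"name": "jog_arm", "arguments": {
  "deltas": [0,0,0,0,0,0,0,0]
}}

```text
clock: 12.05
eef_pos: [0.5525, 0.0164, 0.2742]
orientation: [-3.139, -0.001, 2.937]
ft_force: [-1.9, -5.4, -2.5]
width: 0.0502
grasp_force: 2.4
```

```bash
python3 go.py .5522 .018 .272
```

```text
clock 12.05 pos [0.5525 0.0164 0.2742] yaw [-3.139e+00 -1.000e-03  2.937e+00] F [-1.9 -5.4 -2.5] q7 1.34
tool shift [0.0007 0.0015 0.0022]
```

The tray-side finger back is touching the dial rim (5 N), so I'll close onto the bar.

>>> {"name": "jog_arm", "arguments": {
  "deltas": [0,0,0,0,0,0,0,0,0,0,0,0,0,0,0,0,0,0,0,0,0,0,0,0],
  "finger_gap": 0,
  "force": 20
}}

```text
clock: 12.55
eef_pos: [0.5533, 0.0185, 0.2745]
orientation: [3.141, 0.001, 2.937]
ft_force: [-0.5, 0.1, 0.2]
width: 0.018
grasp_force: 0.0
```

```bash
python3 go.py .5522 .018 .272
```

Run:
```python
# tool-axis increments for 15-deg steps of the hopper (tool y ~ stand +-x, z down), mm
import numpy as np
a=np.radians(30+np.linspace(0,90,19));x=90*np.cos(a);z=90*np.sin(a)
print(np.c_[np.diff(x),np.diff(z)].round(1).tolist())
```

```text
clock 12.55 pos [0.5533 0.0185 0.2745] yaw [3.141e+00 1.000e-03 2.937e+00] F [-0.5  0.1  0.2] q7 1.34
tool shift [ 0.0009 -0.0007  0.0025]
[[-4.2, 6.6], [-4.8, 6.2], [-5.3, 5.8], [-5.8, 5.3], [-6.2, 4.8], [-6.6, 4.2], [-7.0, 3.6], [-7.3, 3.0], [-7.5, 2.4], [-7.7, 1.7], [-7.8, 1.0], [-7.8, 0.3], [-7.8, -0.3], [-7.8, -1.0], [-7.7, -1.7], [-7.5, -2.4], [-7.3, -3.0], [-7.0, -3.6]]
```

>>> {"name": "jog_arm", "arguments": {
  "deltas": [0,0,0.002,0,0,0,0,0,0,0,0,0,0,0,0,0]
}}

```text
clock: 12.88
eef_pos: [0.5534, 0.0184, 0.2727]
orientation: [3.141, 0.001, 2.937]
ft_force: [-0.1, 2.1, 3.6]
width: 0.0111
grasp_force: 20.0
```

```bash
python3 go.py .5522 .018 .272
```

```text
clock 12.8833 pos [0.5534 0.0184 0.2727] yaw [3.141e+00 1.000e-03 2.937e+00] F [-0.1  2.1  3.6] q7 1.34
tool shift [ 0.0011 -0.0007  0.0007]
```

>>> {"name": "jog_arm", "arguments": {
  "deltas": [0,0.0020,-0.0034,0,0,0.0022,-0.0032,0,0,0.0023,-0.0032,0,0,0.0025,-0.0030,0,0,0.0026,-0.0029,0,0,0.0027,-0.0029,0,0,0.0028,-0.0027,0,0,0.0030,-0.0026,0,0,0.0031,-0.0025,0,0,0.0031,-0.0023,0,0,0.0032,-0.0022,0,0,0.0034,-0.0020,0,0,0.0035,-0.0018,0,0,0.0035,-0.0018,0,0,0.0036,-0.0015,0,0,0.0037,-0.0015,0,0,0.0037,-0.0012,0,0,0.0038,-0.0012,0],
  "finger_gap": 0,
  "force": 40
}}

```text
clock: 14.38
eef_pos: [0.5631, 0.0638, 0.3146]
orientation: [-3.13, -0.002, 2.93]
ft_force: [-5.7, -12.8, 6.7]
width: 0.0108
grasp_force: 40.0
```

Run:
```python
from h import *
p=np.load("p.npy")
for t in (45,60,90):print(t,world(p,piv([.09,0,0],np.radians(t)))+[.0011,.0004,.0577])
```

```bash
python3 go.py
```

```text
45 [[0.56448825 0.07187211 0.31463332]]
60 [[0.56924678 0.0946746  0.3177    ]]
90 [[0.57843957 0.13872562 0.30564229]]
clock 14.3833 pos [0.5631 0.0638 0.3146] yaw [-3.13e+00 -2.00e-03  2.93e+00] F [ -5.7 -12.8   6.7] q7 1.25
```

>>> {"name": "jog_arm", "arguments": {
  "deltas": [0,0.0038,-0.0009,0,0,0.0039,-0.0008,0,0,0.0039,-0.0005,0,0,0.0039,-0.0005,0,0,0.0039,-0.0001,0,0,0.0039,-0.0002,0,0,0.0039,0.0001,0,0,0.0039,0.0002,0,0,0.0039,0.0005,0,0,0.0039,0.0005,0,0,0.0039,0.0008,0,0,0.0038,0.0009,0,0,0.0038,0.0012,0,0,0.0037,0.0012,0,0,0.0037,0.0015,0,0,0.0036,0.0015,0,0,0.0035,0.0018,0,0,0.0035,0.0018,0,0,0,0,0,0,0,0,0]
}}

```text
clock: 16.05
eef_pos: [0.578, 0.1359, 0.3062]
orientation: [-3.138, -0.0, 2.935]
ft_force: [-1.3, -3.6, 4.7]
width: 0.0112
grasp_force: 40.0
```

```bash
python3 go.py .5784 .1387 .3056
```

```text
clock 16.05 pos [0.578  0.1359 0.3062] yaw [-3.138 -0.     2.935] F [-1.3 -3.6  4.7] q7 1.15
tool shift [0.0002 0.0028 0.0006]
```

>>> {"name": "jog_arm", "arguments": {
  "deltas": [0,0.0035,0.002,0,0,0.0035,0.002,0,0,0.0017,0.001,0,0,0,0,0,0,0,0,0]
}}

```text
clock: 16.47
eef_pos: [0.5789, 0.1393, 0.3041]
orientation: [-3.132, -0.001, 2.931]
ft_force: [-11.3, -14.2, 21.5]
width: 0.0105
grasp_force: 40.0
```

```bash
python3 go.py
```

```text
clock 16.4667 pos [0.5789 0.1393 0.3041] yaw [-3.132e+00 -1.000e-03  2.931e+00] F [-11.3 -14.2  21.5] q7 1.14
```

>>> {"name": "jog_arm", "arguments": {
  "deltas": [0,0,0,0,0,0,0,0,0,0,0,0,0,0,0,0,0,0,0,0,0,0,0,0,0,0,0,0,0,0,0,0,0,0,0,0,0,0,0,0,0,0,0,0,0,0,0,0]
}}

```text
clock: 17.47
eef_pos: [0.5788, 0.1393, 0.3041]
orientation: [-3.132, -0.001, 2.931]
ft_force: [-11.9, -14.4, 19.9]
width: 0.0105
grasp_force: 40.0
```

Run:
```python
from h import *
a=cam("top")["image"][:,:,::-1][145:275,85:285];b=cam("scene")["image"][:,:,::-1][140:290,225:405]
cv2.imwrite("pics/t1.png",np.hstack([cv2.resize(a,(400,260),interpolation=2),cv2.resize(b,(400,333),interpolation=2)[:260]*1]) if 0 else np.vstack([cv2.resize(a,(456,296),interpolation=2),cv2.resize(b[50:],(456,253),interpolation=2)]))
```

```text
(no output)
```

View pics/t1.png

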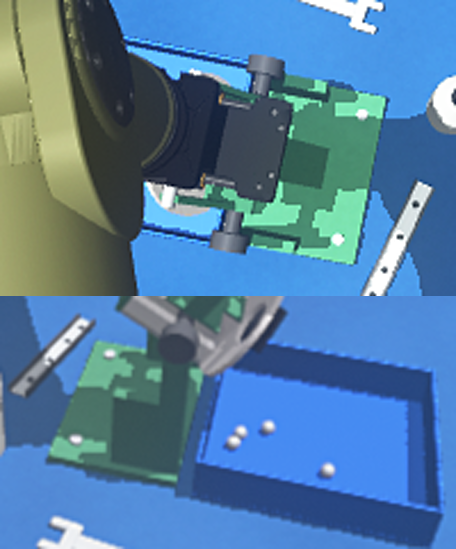

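All four small balls lie in the tray (at (233,441), (241,431), (268,426) and (328,470)), and the hopper is against its stop (20 N reaction). Swinging it back.

>>> {"name": "jog_arm", "arguments": {
  "deltas": [0,-0.0044,-0.0025,0,0,-0.0043,-0.0025,0,0,-0.0035,-0.0018,0,0,-0.0035,-0.0018,0,0,-0.0036,-0.0015,0,0,-0.0037,-0.0015,0,0,-0.0037,-0.0012,0,0,-0.0038,-0.0012,0,0,-0.0038,-0.0009,0,0,-0.0039,-0.0008,0,0,-0.0039,-0.0005,0,0,-0.0039,-0.0005,0,0,-0.0039,-0.0002,0,0,-0.0039,-0.0001,0,0,-0.0039,0.0002,0,0,-0.0039,0.0001,0,0,-0.0039,0.0005,0,0,-0.0039,0.0005,0,0,-0.0039,0.0008,0,0,-0.0038,0.0009,0]
}}

```text
clock: 19.23
eef_pos: [0.5659, 0.0791, 0.3178]
orientation: [3.129, 0.005, 2.943]
ft_force: [1.9, 10.6, 11.0]
width: 0.0107
grasp_force: 40.0
```

>>> {"name": "jog_arm", "arguments": {
  "deltas": [0,-0.0038,0.0012,0,0,-0.0037,0.0012,0,0,-0.0037,0.0015,0,0,-0.0036,0.0015,0,0,-0.0035,0.0018,0,0,-0.0035,0.0018,0,0,-0.0034,0.0020,0,0,-0.0032,0.0022,0,0,-0.0031,0.0023,0,0,-0.0031,0.0025,0,0,-0.0030,0.0026,0,0,-0.0028,0.0027,0,0,-0.0027,0.0029,0,0,-0.0026,0.0029,0,0,-0.0025,0.0030,0,0,-0.0023,0.0032,0,0,-0.0022,0.0032,0,0,-0.0020,0.0034,0,0,0,0,0,0,0,0,0]
}}

```text
clock: 20.9
eef_pos: [0.5541, 0.0209, 0.2743]
orientation: [3.136, 0.002, 2.939]
ft_force: [0.5, 3.1, 7.1]
width: 0.0106
grasp_force: 40.0
```

```bash
python3 go.py .5534 .0184 .2727
```

```text
clock 20.9 pos [0.5541 0.0209 0.2743] yaw [3.136e+00 2.000e-03 2.939e+00] F [0.5 3.1 7.1] q7 1.34
tool shift [ 0.0001 -0.0026  0.0016]
```

Nearly standing. I'll press on to the stop.

>>> {"name": "jog_arm", "arguments": {
  "deltas": [0,-0.002,0.0025,0,0,-0.002,0.0025,0,0,0,0,0,0,0,0,0]
}}

```text
clock: 21.23
eef_pos: [0.5534, 0.018, 0.2692]
orientation: [3.135, 0.003, 2.94]
ft_force: [0.9, 6.5, 7.1]
width: 0.0103
grasp_force: 40.0
```

>>> {"name": "jog_arm", "arguments": {
  "deltas": [0,-0.001,0.0025,0,0,-0.001,0.0025,0,0,0,0,0,0,0,0,0]
}}

```text
clock: 21.57
eef_pos: [0.5534, 0.0175, 0.2685]
orientation: [3.131, 0.004, 2.941]
ft_force: [-8.3, 7.4, 27.0]
width: 0.0107
grasp_force: 40.0
```

>>> {"name": "jog_arm", "arguments": {
  "deltas": [0,-0.001,0.002,0,0,0,0,0,0,0,0,0,0,0,0,0]
}}

```text
clock: 21.9
eef_pos: [0.5533, 0.0174, 0.2684]
orientation: [3.129, 0.005, 2.942]
ft_force: [-11.0, 9.5, 35.7]
width: 0.0108
grasp_force: 40.0
```

>>> {"name": "jog_arm", "arguments": {
  "deltas": [0,0.0015,-0.002,0,0,0.001,-0.002,0,0,0,0,0]
}}

```text
clock: 22.15
eef_pos: [0.5534, 0.0177, 0.2686]
orientation: [3.134, 0.003, 2.94]
ft_force: [-4.0, 6.2, 18.6]
width: 0.0108
grasp_force: 40.0
```

>>> {"name": "jog_arm", "arguments": {
  "deltas": [0,0,0,0,0,0,0,0,0,0,0,0,0,0,0,0],
  "finger_gap": 0.026
}}

```text
clock: 22.48
eef_pos: [0.5517, 0.0133, 0.2636]
orientation: [-3.141, -0.001, 2.937]
ft_force: [-0.8, -0.7, -0.3]
width: 0.0244
grasp_force: 0.0
```

>>> {"name": "jog_arm", "arguments": {
  "deltas": [0,0,-0.01,0,0,0,-0.015,0,0,0,-0.02,0,0,0,-0.025,0,0,0,-0.025,0,0,0,-0.025,0,0,0,-0.01,0,0,0,0,0,0,0,0,0]
}}

```text
clock: 23.23
eef_pos: [0.5521, 0.0133, 0.3938]
orientation: [-3.141, -0.0, 2.936]
ft_force: [-0.2, 0.1, -0.6]
width: 0.0255
grasp_force: 0.0
```

```bash
python3 go.py .5736 .1234 .4027
```

```text
clock 23.2333 pos [0.5521 0.0133 0.3938] yaw [-3.141 -0.     2.936] F [-0.2  0.1 -0.6] q7 1.33
tool shift [ 0.0014  0.1121 -0.0089]
```

>>> {"name": "jog_arm", "arguments": {
  "deltas": [0,0.028,-0.002,0,0,0.028,-0.002,0,0,0.028,-0.002,0,0,0.028,-0.002,0,0,0,0,-0.1128,0,0,0,-0.1128,0,0,0,-0.1128,0,0,0,-0.1128,0,0,0,-0.1128,0,0,0,-0.1128,0,0,0,-0.1128,0,0,0,-0.1128,0,0,0,-0.1128,0,0,0,0,0,0,0,0,0,0,0,0],
  "finger_gap": 0.034
}}

```text
clock: 24.57
eef_pos: [0.5747, 0.1231, 0.401]
orientation: [3.141, -0.002, -2.334]
ft_force: [0.4, 0.0, -0.1]
width: 0.0338
grasp_force: 0.0
```

```bash
cp w3.pkl w3a.pkl; python3 look.py w4.png; mv w3.pkl w4.pkl; cp w3a.pkl w3.pkl; python3 meas.py w4.pkl; python3 meas.py w3.pkl
```

Run:
```python
import cv2,numpy as np
a,b=[cv2.cvtColor(cv2.imread(f"pics/rect_{w}.png"),6).astype(np.float32) for w in("w3","w4")]
# rigid check: hinge hub/rim edges inside the dial disc
print(cv2.phaseCorrelate(a[100:800,100:800],b[100:800,100:800]), np.abs(a-b)[100:800,100:800].mean())
# 22 mm hole neighbourhood, ball presence: bright spread
print(a[370:540,180:300].mean(),b[370:540,180:300].mean())
for im in(a,b):
    W=np.float32([[1,0,0],[0,1,0]])
M=np.float32([[1,0,0],[0,1,0]]);cc,M=cv2.findTransformECC(a/255,b/255,M,cv2.MOTION_EUCLIDEAN,(3,200,1e-6),cv2.circle(np.zeros((900,900),np.uint8),(450,450),345,1,-1),5);print(cc,M)
```

```text
area mm2 15132.4 c [-7.6 -7.1] r 10.4 ang -2.39
area mm2 1263.68 c [19.5 33.5] r 38.8 ang 1.044
area mm2 1426.6 c [-14.2   3.4] r 14.6 ang 2.908
area mm2 13.52 c [ 30.7 -44.8] r 54.3 ang -0.969
area mm2 15302.28 c [-7.5 -7. ] r 10.2 ang -2.391
area mm2 1253.6 c [18.3 33.8] r 38.4 ang 1.074
area mm2 1400.08 c [-15.2   3.3] r 15.6 ang 2.928
area mm2 13.04 c [ 30.3 -44.6] r 53.9 ang -0.974
((0.1406524493340271, 0.10977209124189358), 0.5127198810341917) 4.160943
171.89882 175.23573
0.9942507417079465 [[ 0.99998266 -0.00588656  4.6708837 ]
 [ 0.00588656  0.99998266 -3.1188562 ]]
```

```bash
python3 -c "
from workcell import manip, imaging, job_done
print(job_done())"
```

```text
the job is handed in; nothing more can be done
None
```

I handed the job in at about 25 s: the dial reads about 2.53 (22 mm hole at the outlet, within tolerance), all four small balls are in the tray with only those four seen there at the forward stop, and the hopper was pressed back against its upright stop and released; the bystanders weren't re-checked at the end.

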